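Hang the washed bun rings up to dry

ROBOT

A 6-joint arm with a two-finger parallel gripper is mounted at the origin on the work surface. World frame = base frame: x ahead of the robot, y to its left, z up, the work surface at z = 0. Lengths are in m, angles in rad, forces in N, time in s.
With the tool pointing down it reaches from about 0.4 to 0.825 m from the base axis. Payload 7 kg.
Tool frame: the origin (TCP) lies at the very end of the fingers, on their centre line; the grasp point (between the pads) lies 19 mm behind it; z points along the fingers, y is the line along which they close (so a half turn about z gives the same grasp; the last joint's range is limited). The gripper opens to 88 mm and grips with 3 to 60 N. Pads are 19 mm wide; open, the fingers measure 130 mm over their backs; the gripper's body (78 mm by 193 mm) begins 47 mm behind the grasp point.
Start: joints at [1.591, 0.359, 0.012, 0, -1.224, -0.288], TCP at [0.179, 0.651, 0.19] pointing down, gripper open.
Joint ranges: [-3.07, 3.07], [-1.43, 2.12], [-1.02, 1.25], [-3.03, 1.67], [-3.05, -0], [-3.03, 3.03]. Speed limits (rad/s): [2.39, 2.39, 3.01, 3.14, 3.14, 3.14].

INTERFACE

Orientations are given as [roll, pitch, yaw] about the fixed x, y, z axes, in that order (R = Rz(yaw) Ry(pitch) Rx(roll)).
In Python, from station import arm gives the robot as it stands. The module is installed in compiled form; this text tells all that it offers.
- The arm moves only by the shell command python3 -m crank 'ROWS' [FORCE]. ROWS is JSON, a list of rows, each an object of numbers: "dx", "dy", "dz": the shift along the world's x, y, z in m; "twist": the turn about the world's z in degrees; "grip": the opening, from -1 (shut) to 1 (fully open). A call has exactly 5 rows; each row is the pose to reach, as a shift and turn from the pose commanded when the call began; what a row does not reach only later rows make up. A row lasts 1/12 s, in which the tool goes at most 41.7 mm and 7.16 degrees, less where a joint would pass 70% of its speed; a pose out of reach is approached as far as the arm can. A call with a gripper value outside its range is refused whole. The fingers move at their own pace and stop on an object; FORCE is the grip in N (left out, the last holds). Time passes only in rows, so rows that repeat a pose let the fingers close, or fill a call up. It gives the time, the measured TCP pose, the force, the opening and the grip force at its end, in the units of the state.
- arm.get_state(): the state, without advancing time (a new reading comes with each control period).
- arm.grab_frame(name): name is "side" or "top"; returns the picture (400x640x3 uint8, red, green, blue); there is no depth.
- arm.get_calibration(name): a dict with "fx", "fy", "cx", "cy" (pixels), "cam_to_world" (4x4, takes a point from camera to world coordinates). Camera axes: x right, y down, z forward; pixel columns grow to the right and rows downward; lengths in m; the calibration is good to about 2 mm. A picture is of the moment at which its call begins. get_calibration takes no time and is no camera call.
- arm.job_done(): hands the job in; it is judged then, once.
The state is a dict: "t": time; "q": joint angles; "qd": joint speeds; "joint_efforts": joint torques, N m; "eef_pos": TCP position; "ee_rot": TCP orientation; "force": force on the tool from outside, world axes, zero at the start; "moment": the same for the moment, N m; "width": finger opening in m; "gripper_force": force on a finger pad.
Only numpy, scipy, OpenCV 4.12 (cv2) and the standard library are available. Lean on these libraries where they do the work, as an engineer would, in place of code of your own. Each camera call takes 0.05 s, during which the arm holds its last target. There are 200 camera calls.

TASK

Pick up the flat skewer by its wooden handle, thread its bar through both large bun rings standing in the wash rack, and lift the two out together. Carry them over and set the loaded skewer gently down across the two forks of the drying stand, with both rings hanging from the bar between the forks, and only then let go.

Things in the scene. Friction and masses are not known exactly. Their poses are not given: they have to be found in the camera images.
- skewer: Flat steel skewer, dark wooden handle, lying on the table, 110 g. Origin under the handle's middle, at its underside; x along the bar to the tip, z up. Handle 60 long (x -30 to 30), 22 wide, 40 high (z 0 to 40 mm): take it from above, fingers closing along y. Bar 14 wide, 6 thick (z 0 to 6), straight to the tip at x = 220 mm; its last 8 mm turn up to z = 16, to keep rings from sliding off.
- ring_a: One of two large steel bun rings: hoop of 90 mm outside diameter, 84 mm hole, 25 wide, 50 g. Origin at the hole's centre, x the hole's axis. Both stand on edge, loose, in one fixed low wire rack, level axes in line, 40 mm apart between centres; centres 56 mm above the table, holes clear right through. They lift straight up. A like rack 150 mm nearer or farther holds two small 66 mm rings.
- ring_b: The other large steel bun ring, in the same rack and like the first: 90 mm outside diameter, 84 mm hole, 25 mm wide, 50 g, on edge. Origin at the hole's centre, x the hole's level axis. The rack's wire uprights stand at the rings' outer edges, left and right of the holes, and reach 66 mm above the table; nothing stands before the holes. Hung on the bar, rings reach 78 mm below it.
- stand: Fixed drying stand: base 170 x 70 x 8 mm and two posts with forks. Origin under the base's middle; x runs from fork to fork (at x = -65 and 65 mm, 8 thick), z up. The bar lies along x on the fork floors, 115 mm above the table, 30 wide between lips that flare to 65 and reach 140 high. Handle outside either fork, its middle 120 mm from the stand's middle; rings hang between the forks.

How it is judged:
On the way, in this order (a step that is already met when the one before it is completed fails the run):
1. both large rings hang together from the bar of the skewer, lifted above the height of the forks (underside more than 135 mm above the table) (x of ring_a in the frame of skewer between 0.035 and 0.205 m and y of ring_a in the frame of skewer between -0.03 and 0.03 m and z of ring_a in the frame of skewer between -0.05 and -0.018 m and x of ring_b in the frame of skewer between 0.035 and 0.205 m and y of ring_b in the frame of skewer between -0.03 and 0.03 m and z of ring_b in the frame of skewer between -0.05 and -0.018 m and height (world z) of skewer above 0.135 m), for 0.2 s.
2. the loaded skewer has been lowered across the forks (within 12 mm of their floors) while still held by the fingers (x of ring_a in the frame of skewer between 0.035 and 0.205 m and y of ring_a in the frame of skewer between -0.03 and 0.03 m and z of ring_a in the frame of skewer between -0.05 and -0.018 m and x of ring_b in the frame of skewer between 0.035 and 0.205 m and y of ring_b in the frame of skewer between -0.03 and 0.03 m and z of ring_b in the frame of skewer between -0.05 and -0.018 m and z of skewer in the frame of stand between 0.105 and 0.127 m and angle between the x axis of skewer and the x axis of stand, either way round below 0.2 rad and angle between skewer's own z axis and vertical below 0.17 rad and y of skewer in the frame of stand between -0.045 and 0.045 m and horizontal distance between skewer and stand between 0.085 and 0.155 m and contact force between skewer and the fingers above 0.5 N), for 0.1 s.
At the end, for the whole second after the job is handed in: The skewer rests, released, across both forks: underside within 12 mm of their floors, within 10 degrees of level and of the stand's length, handle 85 to 155 mm from the stand's middle. Both large rings hang still on its bar between the forks, within 60 mm of the stand's middle (x of ring_a in the frame of skewer between 0.035 and 0.205 m and y of ring_a in the frame of skewer between -0.03 and 0.03 m and z of ring_a in the frame of skewer between -0.05 and -0.018 m and x of ring_b in the frame of skewer between 0.035 and 0.205 m and y of ring_b in the frame of skewer between -0.03 and 0.03 m and z of ring_b in the frame of skewer between -0.05 and -0.018 m and z of skewer in the frame of stand between 0.105 and 0.127 m and angle between the x axis of skewer and the x axis of stand, either way round below 0.2 rad and angle between skewer's own z axis and vertical below 0.17 rad and y of skewer in the frame of stand between -0.045 and 0.045 m and horizontal distance between skewer and stand between 0.085 and 0.155 m and horizontal distance between each of ring_a, ring_b and stand below 0.06 m and linear speed of skewer below 0.03 m/s and linear speed of each of ring_a, ring_b below 0.1 m/s); the robot touches nothing.
It also fails if it takes over 61 s, if anything falls off the work surface, if the arm or the gripper's body presses on something with over 40 N, if the wrist force passes 120 N, or if a joint passes its speed limit or range.

## Working session

There is one attempt and no reset: what is moved stays moved. The work goes in short steps, Python scripts to look and compute and a shell command to move; the robot and the scene stay as the last step left them, time stands still between calls to the robot, and variables do not carry over. Pictures are saved under pics/ and viewed, at most 10 in all, crops included, and the job is handed in when it is done.

```bash
mkdir -p pics
python3 - <<'E'
from station import arm
import cv2,numpy as np
np.set_printoptions(precision=4,suppress=True)
for n in("side","top"):
    im=arm.grab_frame(n); cv2.imwrite(f"pics/{n}0.png",im[:,:,::-1]); c=arm.get_calibration(n); print(n,c["fx"],c["fy"],c["cx"],c["cy"]);print(np.array(c["cam_to_world"]))
s=arm.get_state();print(s["t"],s["eef_pos"],s["ee_rot"],s["width"],s["force"])
E
```

```text
side 469.19013065495983 469.19013065495983 322.3815616564796 197.54266364348572
[[ 0.9756 -0.0967  0.197   0.3162]
 [-0.218  -0.532   0.8182 -0.7394]
 [ 0.0257 -0.8412 -0.5401  0.6113]
 [ 0.      0.      0.      1.    ]]
top 392.86385667325675 392.86385667325675 327.9552257157682 201.97326603000297
[[ 0.0295 -0.9943  0.1026  0.4335]
 [-0.9995 -0.028   0.016   0.0692]
 [-0.013  -0.103  -0.9946  0.7788]
 [ 0.      0.      0.      1.    ]]
0.1 [0.1785 0.6504 0.1891] [ 3.14   -0.0002 -0.2679] 0.08754085767278193 [ 0.423  -0.146  -0.7826]
```

View pics/side0.png

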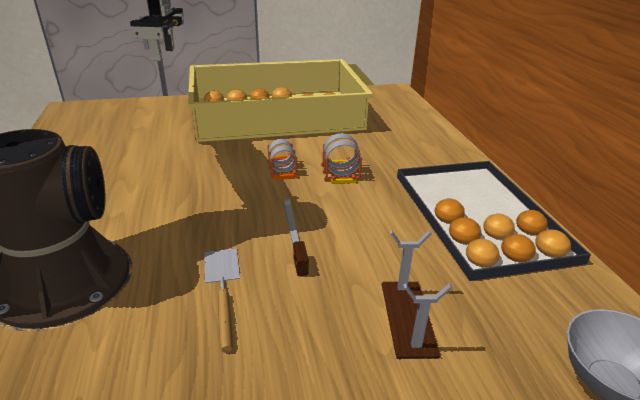

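View pics/top0.png

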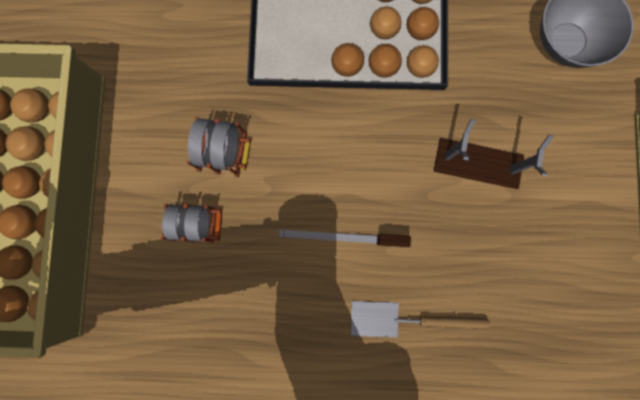

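Side view: large rings at (342,155) with a yellow rack, skewer with handle at (301,258) and tip at (288,202), stand at (410,320). Top view: large rings at about (212,144), handle at (394,240), tip at (281,234), forks at about (460,150) and (535,160). I'll zoom in to get exact features.

```bash
cat > h.py <<'E'
import numpy as np
from station import arm
np.set_printoptions(precision=4,suppress=True)
C={n:arm.get_calibration(n) for n in("side","top")}
def ray(n,p):
    c=C[n];T=np.array(c["cam_to_world"]);d=T[:3,:3]@[(p[0]-c["cx"])/c["fx"],(p[1]-c["cy"])/c["fy"],1];return T[:3,3],d/np.linalg.norm(d)
def plane(n,p,z):
    o,d=ray(n,p);return o+d*(z-o[2])/d[2]
def tri(ps,pt):
    o,d=ray("side",ps);e,f=ray("top",pt);s=np.linalg.lstsq(np.c_[d,-f],e-o,rcond=None)[0]
    a,b=o+d*s[0],e+f*s[1];return (a+b)/2,np.linalg.norm(a-b)
def proj(n,P):
    c=C[n];T=np.array(c["cam_to_world"]);q=T[:3,:3].T@(np.array(P)-T[:3,3]);return np.array([c["fx"]*q[0]/q[2]+c["cx"],c["fy"]*q[1]/q[2]+c["cy"]])
E
python3 - <<'E'
import cv2,numpy as np
s=cv2.imread("pics/side0.png");t=cv2.imread("pics/top0.png")
z=lambda im,x,y,w,h,k:cv2.resize(im[y:y+h,x:x+w],None,fx=k,fy=k,interpolation=cv2.INTER_CUBIC)
A=z(t,180,100,80,60,0) if 0 else None
o=np.zeros((600,800,3),np.uint8)
o[:300,:400]=z(t,180,105,80,60,5)
o[:300,400:]=z(s,305,125,80,60,5)
o[300:,:400]=z(t,425,100,133,100,3)[:300,:400] if 0 else cv2.resize(t[100:200,425:558],(400,300),interpolation=cv2.INTER_CUBIC)
o[300:,400:]=cv2.resize(s[220:370,350:550],(400,300),interpolation=cv2.INTER_CUBIC)
cv2.imwrite("pics/z1.png",o)
o=np.zeros((600,800,3),np.uint8)
o[:200]=cv2.resize(t[220:260,270:430],(800,200),interpolation=cv2.INTER_CUBIC)
o[200:,:400]=cv2.resize(s[190:290,250:350],(400,400),interpolation=cv2.INTER_CUBIC)
cv2.imwrite("pics/z2.png",o)
E
```

```text
(no output)
```

View pics/z1.png

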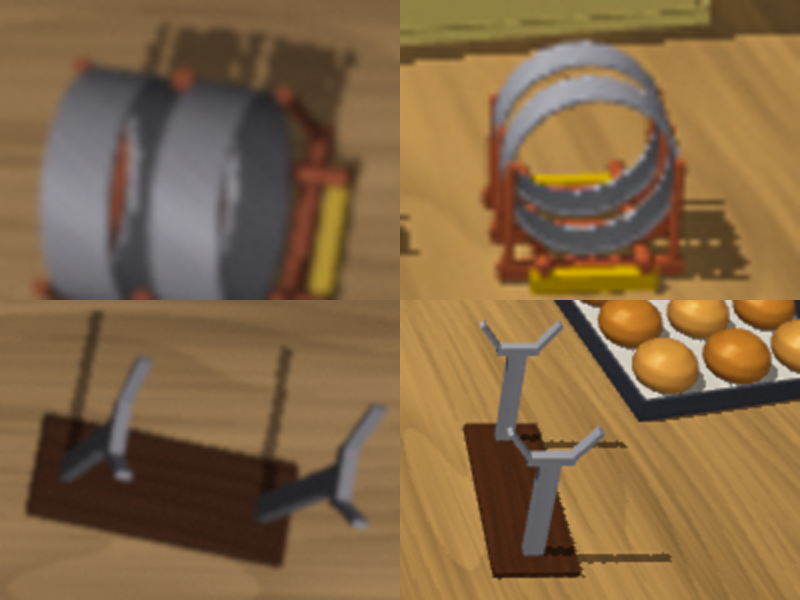

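View pics/z2.png

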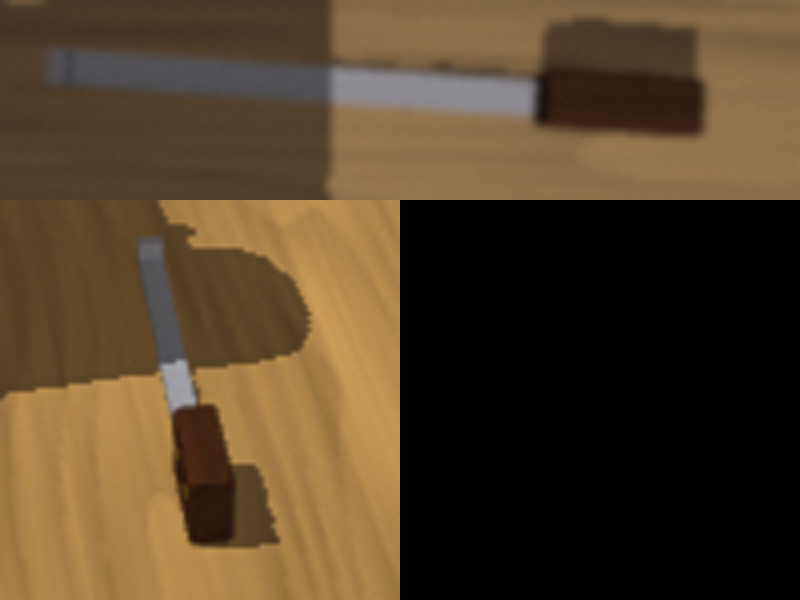

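Handle top face: centre at about (395,240.6) in top, (301,251.5) in side; tip at (279.4,233.2) in top, (287.5,200) in side. The near ring's front rim centre is at about (422,158) in side. I need the whole rings in the top view.

Run:
```python
import cv2
from h import *
t=cv2.imread("pics/top0.png")
cv2.imwrite("pics/z3.png",cv2.resize(t[105:180,180:260],(640,600),interpolation=cv2.INTER_CUBIC))
S=lambda x,y:(250+x/4,190+(y-200)/4); T=lambda x,y:(270+x/5,220+y/5)
for a,b in [((178,408),(547,72)),((215,406),(547,125)) ,((233,483),(703,134)),((190,487),(703,82)),((204,446),(625,103)),((150,238),(47,66))]:
    print("sk",*tri(S(*a),T(*b)))
# handle corner pairing: left in side = smaller x = lower in top
for a,b in [((178,408),(547,125)),((215,406),(547,72)) ,((233,483),(703,82)),((190,487),(703,134))]:
    print("sk2",*tri(S(*a),T(*b)))
print("handle z40",plane("top",T(625,103),.04),"tip z16",plane("top",T(47,66),.016))
# stand: fork lip tips and base corners
S=lambda x,y:(350+(x-400)/2,220+(y-300)/2); T=lambda x,y:(425+x*133/400,100+(y-300)/3)
for n,a,b in [("farfork +x lip",(560,325),(147,360)),("far -x lip",(484,323),(124,476)),("near +x lip",(602,431),(383,407)),("near -x lip",(510,430),(360,522)),
 ("far floor",(518,349),(117,448)),("near floor",(555,458),(348,490))]:
    print(n,*tri(S(*a),T(*b)))
for p in [(42,415),(297,465),(282,566),(27,515)]: print("base",plane("top",T(*p),.008))
```

```text
sk [ 0.4441 -0.0165  0.0355] 0.015077529712735162
sk [ 0.4429 -0.0195  0.0383] 0.02268652258162172
sk [ 0.4409 -0.0778  0.0379] 0.02187016095550621
sk [ 0.4409 -0.0751  0.0345] 0.017430799819922467
sk [ 0.4423 -0.0472  0.0356] 0.003039591812192454
sk [0.4506 0.1739 0.0127] 0.003634574356177128
sk2 [ 0.434  -0.018   0.0374] 0.004479990543932836
sk2 [ 0.4532 -0.0178  0.0357] 0.0032151039372192917
sk2 [ 0.4509 -0.0764  0.0354] 0.0027765702463332536
sk2 [ 0.431  -0.0763  0.0362] 0.0017714994357429174
handle z40 [ 0.4408 -0.0463  0.04  ] tip z16 [0.4487 0.1737 0.016 ]
farfork +x lip [ 0.6446 -0.1603  0.1368] 0.0006647816623769043
far -x lip [ 0.5797 -0.1472  0.1379] 0.0034963589891784308
near +x lip [ 0.6209 -0.2888  0.1386] 0.0012278577282799717
near -x lip [ 0.5558 -0.2744  0.1383] 0.0001464933515144526
far floor [ 0.6067 -0.1541  0.1101] 0.012254454057147965
near floor [ 0.5847 -0.2842  0.1125] 0.011603133224317323
base [ 0.6471 -0.1365  0.008 ]
base [ 0.6177 -0.3041  0.008 ]
base [ 0.5499 -0.2929  0.008 ]
base [ 0.5793 -0.1267  0.008 ]
```

View pics/z3.png

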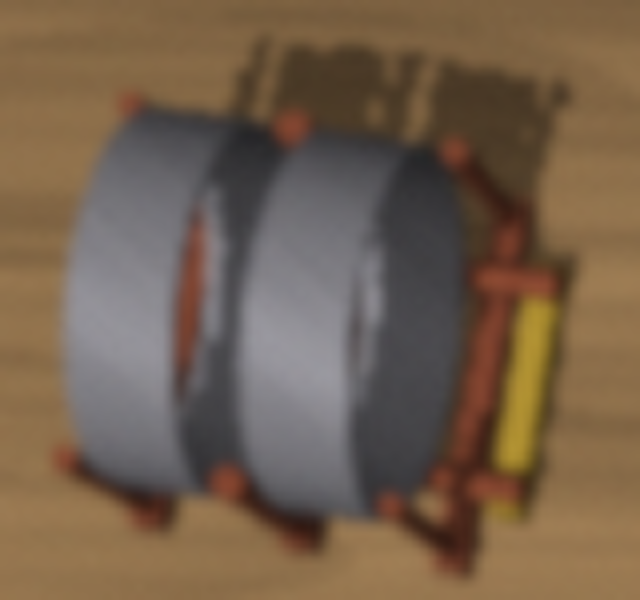

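Run:
```python
from h import *
T=lambda x,y:(180+x/8,105+y/8)
P=[plane("top",T(*p),.066) for p in [(130,103),(293,127),(457,152),(67,458),(230,482),(392,505)]]
print(np.array(P)); c=np.mean(P,0);print("centre",c)
d=(P[0]+P[3]-P[2]-P[5]);print("axis yaw",np.degrees(np.arctan2(d[1],d[0])),"len",np.linalg.norm(d)/2)
print(tri((361,158),T(457,152)),tri((328.6,159.4),T(392,505)))
for yaw in [80,87.9]: pass
ax=d/np.linalg.norm(d)
for s in(-.0325,.0325): print("side proj",proj("side",c+ax*s+[0,0,.101-.066]),"top",proj("top",c+ax*s+[0,0,.101-.066]))
s=arm.get_state();print(s["q"])
```

```text
[[0.6585 0.332  0.066 ]
 [0.6537 0.2934 0.066 ]
 [0.6487 0.2546 0.066 ]
 [0.5737 0.3412 0.066 ]
 [0.5691 0.303  0.066 ]
 [0.5647 0.2651 0.066 ]]
centre [0.6114 0.2982 0.066 ]
axis yaw 83.02229767612366 len 0.07733735965063943
(array([0.6513, 0.2557, 0.0611]), np.float64(0.0022031719219303414)) (array([0.5688, 0.2668, 0.0588]), np.float64(0.00538442207585538))
side proj [343.436  143.2279] top [224.6658 140.5871]
side proj [340.0237 132.0617] top [188.7189 135.3035]
[ 1.5911  0.3593  0.0111 -0.0003 -1.2241 -0.2881]
```

Every measured point checks out: handle top about 36–40 mm high, fork lips 138 mm, upright tips 59–61 mm, rack length 77 mm.
- **Handle:** at (0.4415, -0.047), bar heading 87.9°.
- **Rack:** centre (0.611, 0.298), axis 83°.
- **Stand:** centre (0.599, -0.216), axis about 80°.

I'll approach the handle by an arc, with a total twist of -77°.

```bash
python3 -m crank '[{"dx":0.022,"dy":-0.03,"twist":-5.1},{"dx":0.044,"dy":-0.06,"twist":-10.2},{"dx":0.066,"dy":-0.09,"twist":-15.3},{"dx":0.088,"dy":-0.12,"twist":-20.4},{"dx":0.11,"dy":-0.15,"twist":-25.6}]' 20
python3 -m crank '[{"dx":0.022,"dy":-0.03,"twist":-5.1},{"dx":0.044,"dy":-0.06,"twist":-10.2},{"dx":0.066,"dy":-0.09,"twist":-15.3},{"dx":0.088,"dy":-0.12,"twist":-20.4},{"dx":0.11,"dy":-0.15,"twist":-25.6}]'
python3 -m crank '[{"dx":0.016,"dy":-0.032,"twist":-5.1},{"dx":0.032,"dy":-0.064,"twist":-10.2},{"dx":0.048,"dy":-0.096,"twist":-15.3},{"dx":0.058,"dy":-0.128,"twist":-20.4},{"dx":0.06,"dy":-0.16,"twist":-25.6}]'
python3 -m crank '[{"dx":-0.003,"dy":-0.04},{"dx":-0.006,"dy":-0.08},{"dx":-0.009,"dy":-0.12},{"dx":-0.013,"dy":-0.16},{"dx":-0.017,"dy":-0.19}]'
python3 -m crank '[{"dy":-0.02},{"dy":-0.04},{"dy":-0.048},{"dy":-0.048},{"dy":-0.048}]'
python3 -c "
from station import arm
s=arm.get_state();print(s)"
```

```text
{'t': 0.1, 'q': array([ 1.59109400e+00,  3.59347869e-01,  1.11275231e-02, -2.99243890e-04,
       -1.22411705e+00, -2.88083542e-01]), 'qd': array([ 0.00101074, -0.00181205,  0.00325278,  0.00021919, -0.00045286,
       -0.0012038 ]), 'joint_efforts': array([-1.44786747e-03, -5.84162128e+01,  2.93752402e+01,  7.01555774e+00,
        1.01444384e-02, -4.80595770e-05]), 'eef_pos': array([0.17851865, 0.65043505, 0.18908703]), 'ee_rot': array([ 3.14003516e+00, -1.68152279e-04, -2.67887627e-01]), 'force': array([ 0.42298637, -0.14596142, -0.78259602]), 'moment': array([ 0.00738769,  0.00202071, -0.01560955]), 'gripper_force': 0.0, 'width': 0.08754085767278193}invalid input at $[0]: expected keys dx, dy, dz, twist, grip
invalid input at $[0]: expected keys dx, dy, dz, twist, grip
invalid input at $[0]: expected keys dx, dy, dz, twist, grip
invalid input at $[0]: expected keys dx, dy, dz, twist, grip
invalid input at $[0]: expected keys dx, dy, dz, twist, grip
```

All keys are required in each row.

```bash
python3 -m crank '[{"dx":0.022,"dy":-0.03,"dz":0,"twist":-5.1,"grip":1},{"dx":0.044,"dy":-0.06,"dz":0,"twist":-10.2,"grip":1},{"dx":0.066,"dy":-0.09,"dz":0,"twist":-15.3,"grip":1},{"dx":0.088,"dy":-0.12,"dz":0,"twist":-20.4,"grip":1},{"dx":0.11,"dy":-0.15,"dz":0,"twist":-25.6,"grip":1}]' 20
python3 -m crank '[{"dx":0.022,"dy":-0.03,"dz":0,"twist":-5.1,"grip":1},{"dx":0.044,"dy":-0.06,"dz":0,"twist":-10.2,"grip":1},{"dx":0.066,"dy":-0.09,"dz":0,"twist":-15.3,"grip":1},{"dx":0.088,"dy":-0.12,"dz":0,"twist":-20.4,"grip":1},{"dx":0.11,"dy":-0.15,"dz":0,"twist":-25.6,"grip":1}]'
python3 -m crank '[{"dx":0.016,"dy":-0.032,"dz":0,"twist":-5.1,"grip":1},{"dx":0.032,"dy":-0.064,"dz":0,"twist":-10.2,"grip":1},{"dx":0.048,"dy":-0.096,"dz":0,"twist":-15.3,"grip":1},{"dx":0.058,"dy":-0.128,"dz":0,"twist":-20.4,"grip":1},{"dx":0.06,"dy":-0.16,"dz":0,"twist":-25.6,"grip":1}]'
python3 -m crank '[{"dx":-0.003,"dy":-0.04,"dz":0,"twist":0,"grip":1},{"dx":-0.006,"dy":-0.08,"dz":0,"twist":0,"grip":1},{"dx":-0.009,"dy":-0.12,"dz":0,"twist":0,"grip":1},{"dx":-0.013,"dy":-0.16,"dz":0,"twist":0,"grip":1},{"dx":-0.017,"dy":-0.19,"dz":0,"twist":0,"grip":1}]'
python3 -m crank '[{"dx":0,"dy":-0.02,"dz":0,"twist":0,"grip":1},{"dx":0,"dy":-0.04,"dz":0,"twist":0,"grip":1},{"dx":0,"dy":-0.048,"dz":0,"twist":0,"grip":1},{"dx":0,"dy":-0.048,"dz":0,"twist":0,"grip":1},{"dx":0,"dy":-0.048,"dz":0,"twist":0,"grip":1}]'
```

```text
t: 0.52
eef_pos: [0.2892, 0.4991, 0.1895]
ee_rot: [3.141, -0.0, -0.719]
force: [0.6, 0.5, 0.2]
width: 0.088
gripper_force: 0.0
t: 0.93
eef_pos: [0.3992, 0.3491, 0.1899]
ee_rot: [3.141, -0.0, -1.166]
force: [0.9, 0.6, 0.8]
width: 0.0876
gripper_force: 0.0
t: 1.35
eef_pos: [0.4595, 0.1892, 0.1895]
ee_rot: [3.141, -0.001, -1.613]
force: [0.4, -0.3, -0.7]
width: 0.0878
gripper_force: 0.0
t: 1.77
eef_pos: [0.4405, -0.0015, 0.1899]
ee_rot: [3.141, -0.0, -1.609]
force: [1.0, -0.0, -1.4]
width: 0.0875
gripper_force: 0.0
t: 2.18
eef_pos: [0.4415, -0.0471, 0.1898]
ee_rot: [3.141, 0.0, -1.609]
force: [0.0, 0.2, 0.9]
width: 0.0875
gripper_force: 0.0
```

```bash
python3 -m crank '[{"dx":0,"dy":0,"dz":-0.036,"twist":0,"grip":1},{"dx":0,"dy":0,"dz":-0.072,"twist":0,"grip":1},{"dx":0,"dy":0,"dz":-0.108,"twist":0,"grip":1},{"dx":0,"dy":0,"dz":-0.126,"twist":0,"grip":1},{"dx":0,"dy":0,"dz":-0.14,"twist":0,"grip":1}]' 20
python3 -m crank '[{"dx":0,"dy":0,"dz":-0.01,"twist":0,"grip":1},{"dx":0,"dy":0,"dz":-0.02,"twist":0,"grip":1},{"dx":0,"dy":0,"dz":-0.03,"twist":0,"grip":1},{"dx":0,"dy":0,"dz":-0.038,"twist":0,"grip":1},{"dx":0,"dy":0,"dz":-0.042,"twist":0,"grip":1}]'
python3 -m crank '[{"dx":0,"dy":0,"dz":0,"twist":0,"grip":-1},{"dx":0,"dy":0,"dz":0,"twist":0,"grip":-1},{"dx":0,"dy":0,"dz":0,"twist":0,"grip":-1},{"dx":0,"dy":0,"dz":0,"twist":0,"grip":-1},{"dx":0,"dy":0,"dz":0,"twist":0,"grip":-1}]' 20
python3 -m crank '[{"dx":0,"dy":0,"dz":0,"twist":0,"grip":-1},{"dx":0,"dy":0,"dz":0,"twist":0,"grip":-1},{"dx":0,"dy":0,"dz":0,"twist":0,"grip":-1},{"dx":0,"dy":0,"dz":0,"twist":0,"grip":-1},{"dx":0,"dy":0,"dz":0,"twist":0,"grip":-1}]' 55
```

```text
t: 2.6
eef_pos: [0.4403, -0.0464, 0.0476]
ee_rot: [3.138, -0.001, -1.607]
force: [0.7, -0.6, -0.3]
width: 0.0878
gripper_force: 0.0
t: 3.02
eef_pos: [0.4412, -0.0463, 0.0069]
ee_rot: [3.14, -0.0, -1.607]
force: [-0.8, 0.2, 0.4]
width: 0.0877
gripper_force: 0.0
t: 3.43
eef_pos: [0.442, -0.047, 0.0084]
ee_rot: [-3.141, 0.0, -1.608]
force: [-0.1, 0.2, 0.1]
width: 0.0598
gripper_force: 0.0
t: 3.85
eef_pos: [0.4416, -0.0471, 0.008]
ee_rot: [-3.142, 0.0, -1.608]
force: [-0.8, 0.7, -0.4]
width: 0.0265
gripper_force: 0.0
```

```bash
python3 -m crank '[{"dx":0,"dy":0,"dz":0,"twist":0,"grip":-1},{"dx":0,"dy":0,"dz":0,"twist":0,"grip":-1},{"dx":0,"dy":0,"dz":0,"twist":0,"grip":-1},{"dx":0,"dy":0,"dz":0,"twist":0,"grip":-1},{"dx":0,"dy":0,"dz":0,"twist":0,"grip":-1}]' 55
python3 -m crank '[{"dx":0,"dy":0,"dz":0.01,"twist":0,"grip":-1},{"dx":0,"dy":0,"dz":0.025,"twist":0,"grip":-1},{"dx":0,"dy":0,"dz":0.04,"twist":0,"grip":-1},{"dx":0,"dy":0,"dz":0.055,"twist":0,"grip":-1},{"dx":0,"dy":0,"dz":0.065,"twist":0,"grip":-1}]' 55
python3 - <<'E'
from station import arm
import cv2,numpy as np
a=arm.grab_frame("top");b=arm.grab_frame("side")
o=np.vstack([cv2.resize(a[205:275,260:420],(800,350))])
o2=cv2.resize(b[150:290,220:420],(357,250))
o=np.vstack([o,np.hstack([o2,np.zeros((250,443,3),np.uint8)])])
cv2.imwrite("pics/lift.png",o[:,:,::-1])
E
```

```text
t: 4.27
eef_pos: [0.4416, -0.0471, 0.0079]
ee_rot: [3.142, -0.0, -1.608]
force: [0.1, -1.1, 0.2]
width: 0.001
gripper_force: 0.0
t: 4.68
eef_pos: [0.4421, -0.047, 0.0743]
ee_rot: [-3.14, 0.0, -1.608]
force: [0.7, -0.2, 0.4]
width: -0.0001
gripper_force: 0.0
```

View pics/lift.png

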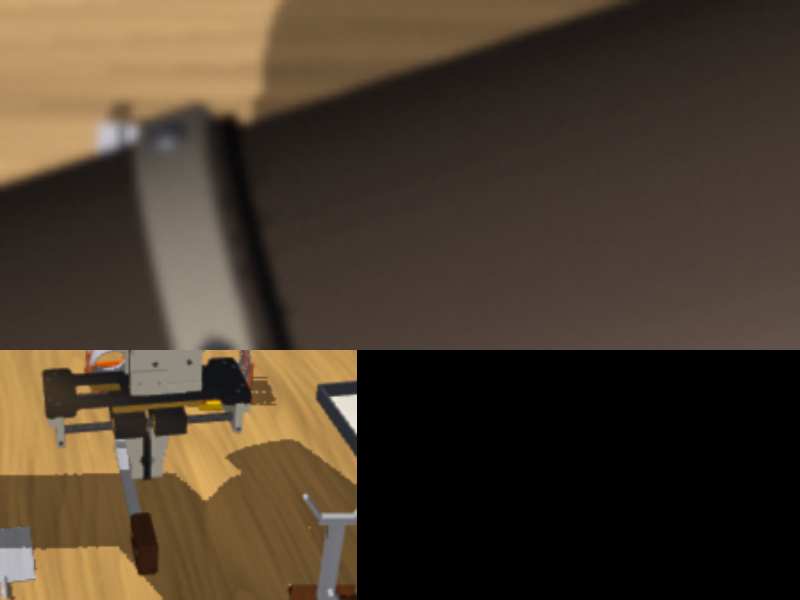

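The gripper closed on nothing. The fingers appear at about (303,222) in side, beyond the handle at (301,259), so something in the measurement or the pose is off. I'll compare the projected TCP with the picture.

Run:
```python
from h import *
s=arm.get_state()
print(s["eef_pos"],s["q"],proj("side",s["eef_pos"]),proj("top",s["eef_pos"]),proj("side",[.179,.651,.19]),proj("side",[0,0,0]),proj("top",[.0,0,0]))
for p in [(302,257),(303,222)]: print(plane("side",p,.04),plane("side",p,.074))
```

```text
[ 0.4429 -0.0468  0.0745] [ 0.3404  0.091  -0.6381  0.0004 -0.8384 -0.3778] [300.4541 235.2162] [398.3223 239.3285] [165.3773  67.1008] [ 61.4743 278.9439] [363.769  478.5758]
[ 0.4418 -0.069   0.04  ] [ 0.4343 -0.1089  0.074 ]
[0.4643 0.0413 0.04  ] [ 0.4555 -0.0052  0.074 ]
```

Run:
```python
from station import arm
import cv2
cv2.imwrite("pics/s2.png",arm.grab_frame("side")[:,:,::-1])
```

```text
(no output)
```

View pics/s2.png

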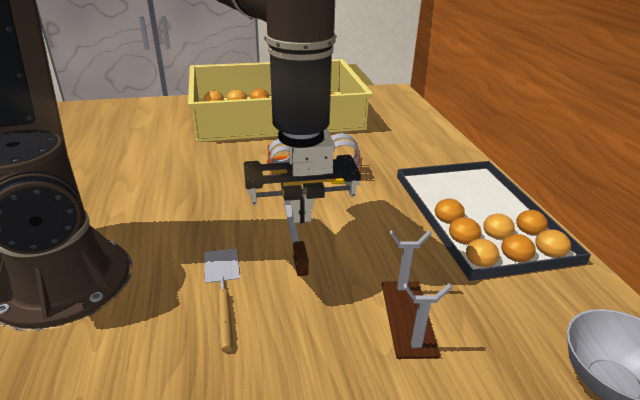

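The handle hasn't moved. The fingertips are at (301,221), but the reported TCP projects to (300,235). If x and y are right, the real fingertips are about 30 mm higher than reported, which explains closing above the 40 mm handle without touching it. I'll zoom in on both pictures to check.

Run:
```python
import cv2,numpy as np
from h import *
a=cv2.imread("pics/side0.png");b=cv2.imread("pics/s2.png")
A=cv2.resize(a[0:110,120:220],(500,550),interpolation=cv2.INTER_CUBIC)[:,:400]
B=cv2.resize(b[180:280,265:345],(400,500),interpolation=cv2.INTER_CUBIC)
o=np.zeros((550,800,3),np.uint8);o[:,:400]=A;o[:500,400:]=B
p=proj("side",[.1785,.6504,.189]);cv2.circle(o,(int((p[0]-120)*5),int(p[1]*5)),3,(0,255,0),-1)
p=proj("side",[.4425,-.047,.0745]);cv2.circle(o,(int(400+(p[0]-265)*5),int((p[1]-180)*5)),3,(0,255,0),-1)
cv2.imwrite("pics/z4.png",o)
```

```text
(no output)
```

View pics/z4.png

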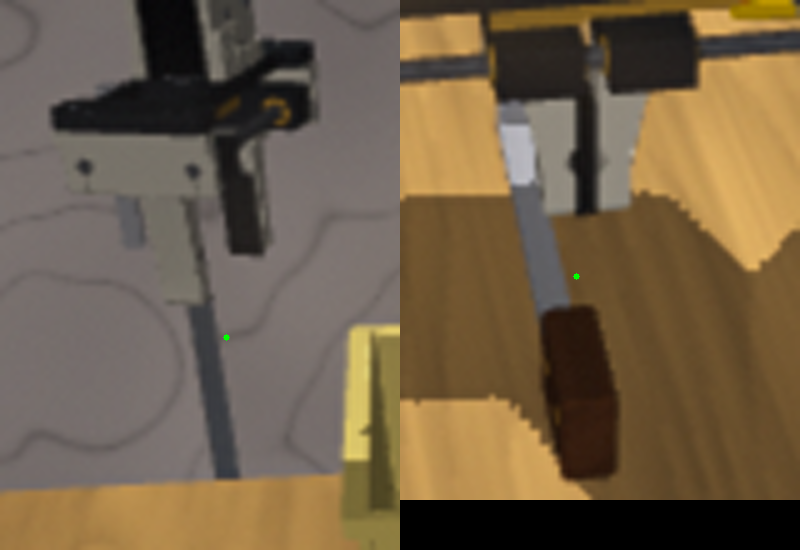

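Run:
```python
from h import *
for P in([.1785,.6504,.189],[.4425,-.047,.0745]):
    print([proj("side",np.array(P)+[0,0,k]).round(1).tolist() for k in(0,.02,.03,.04)])
```

```text
[[165.2, 67.5], [164.1, 60.5], [163.6, 57.0], [163.0, 53.4]]
[[300.3, 235.3], [300.3, 226.7], [300.3, 222.3], [300.3, 217.9]]
```

Both pictures agree: the real fingertips are about 30–34 mm above the reported z, with x and y fine. So I'll open, descend to a reported z of about -0.020 (real +0.010), checking force along the way, and close again.

```bash
python3 -m crank '[{"dx":0,"dy":0,"dz":0,"twist":0,"grip":1},{"dx":0,"dy":0,"dz":0,"twist":0,"grip":1},{"dx":0,"dy":0,"dz":0,"twist":0,"grip":1},{"dx":0,"dy":0,"dz":0,"twist":0,"grip":1},{"dx":0,"dy":0,"dz":0,"twist":0,"grip":1}]' 20
python3 -m crank '[{"dx":0,"dy":0,"dz":0,"twist":0,"grip":1},{"dx":0,"dy":0,"dz":0,"twist":0,"grip":1},{"dx":0,"dy":0,"dz":0,"twist":0,"grip":1},{"dx":0,"dy":0,"dz":0,"twist":0,"grip":1},{"dx":0,"dy":0,"dz":0,"twist":0,"grip":1}]'
python3 -m crank '[{"dx":0,"dy":0,"dz":0,"twist":0,"grip":1},{"dx":0,"dy":0,"dz":-0.02,"twist":0,"grip":1},{"dx":0,"dy":0,"dz":-0.04,"twist":0,"grip":1},{"dx":0,"dy":0,"dz":-0.055,"twist":0,"grip":1},{"dx":0,"dy":0,"dz":-0.065,"twist":0,"grip":1}]'
python3 -m crank '[{"dx":0,"dy":0,"dz":-0.002,"twist":0,"grip":1},{"dx":0,"dy":0,"dz":-0.004,"twist":0,"grip":1},{"dx":0,"dy":0,"dz":-0.006,"twist":0,"grip":1},{"dx":0,"dy":0,"dz":-0.008,"twist":0,"grip":1},{"dx":0,"dy":0,"dz":-0.01,"twist":0,"grip":1}]'
```

```text
t: 5.25
eef_pos: [0.4414, -0.0471, 0.0725]
ee_rot: [3.141, -0.0, -1.608]
force: [-0.7, 0.5, -0.2]
width: 0.0281
gripper_force: 0.0
t: 5.67
eef_pos: [0.4416, -0.0471, 0.073]
ee_rot: [3.142, 0.0, -1.608]
force: [-0.3, -0.1, -0.8]
width: 0.0615
gripper_force: 0.0
t: 6.08
eef_pos: [0.4409, -0.0473, 0.0067]
ee_rot: [3.14, -0.0, -1.608]
force: [-0.7, -0.8, 0.2]
width: 0.0869
gripper_force: 0.0
t: 6.5
eef_pos: [0.4422, -0.0469, -0.0016]
ee_rot: [-3.14, 0.0, -1.608]
force: [0.7, -1.1, -0.2]
width: 0.0877
gripper_force: 0.0
```

No contact at -0.002, so I'm going on down, with force checks.

```bash
python3 -m crank '[{"dx":0,"dy":0,"dz":-0.002,"twist":0,"grip":1},{"dx":0,"dy":0,"dz":-0.004,"twist":0,"grip":1},{"dx":0,"dy":0,"dz":-0.006,"twist":0,"grip":1},{"dx":0,"dy":0,"dz":-0.008,"twist":0,"grip":1},{"dx":0,"dy":0,"dz":-0.01,"twist":0,"grip":1}]'
```

```text
t: 6.92
eef_pos: [0.4416, -0.0471, -0.0122]
ee_rot: [-3.142, 0.0, -1.608]
force: [0.2, -0.2, 0.6]
width: 0.0876
gripper_force: 0.0
```

```bash
python3 -m crank '[{"dx":0,"dy":0,"dz":-0.002,"twist":0,"grip":1},{"dx":0,"dy":0,"dz":-0.004,"twist":0,"grip":1},{"dx":0,"dy":0,"dz":-0.006,"twist":0,"grip":1},{"dx":0,"dy":0,"dz":-0.008,"twist":0,"grip":1},{"dx":0,"dy":0,"dz":-0.01,"twist":0,"grip":1}]'
python3 -m crank '[{"dx":0,"dy":0,"dz":0,"twist":0,"grip":-1},{"dx":0,"dy":0,"dz":0,"twist":0,"grip":-1},{"dx":0,"dy":0,"dz":0,"twist":0,"grip":-1},{"dx":0,"dy":0,"dz":0,"twist":0,"grip":-1},{"dx":0,"dy":0,"dz":0,"twist":0,"grip":-1}]' 20
python3 -m crank '[{"dx":0,"dy":0,"dz":0,"twist":0,"grip":-1},{"dx":0,"dy":0,"dz":0,"twist":0,"grip":-1},{"dx":0,"dy":0,"dz":0,"twist":0,"grip":-1},{"dx":0,"dy":0,"dz":0,"twist":0,"grip":-1},{"dx":0,"dy":0,"dz":0,"twist":0,"grip":-1}]' 20
python3 -m crank '[{"dx":0,"dy":0,"dz":0,"twist":0,"grip":-1},{"dx":0,"dy":0,"dz":0,"twist":0,"grip":-1},{"dx":0,"dy":0,"dz":0,"twist":0,"grip":-1},{"dx":0,"dy":0,"dz":0,"twist":0,"grip":-1},{"dx":0,"dy":0,"dz":0,"twist":0,"grip":-1}]' 55
```

```text
t: 7.33
eef_pos: [0.4416, -0.0471, -0.0222]
ee_rot: [3.142, 0.0, -1.608]
force: [0.3, -0.0, -0.4]
width: 0.0875
gripper_force: 0.0
t: 7.75
eef_pos: [0.4417, -0.0471, -0.0219]
ee_rot: [-3.141, 0.0, -1.608]
force: [0.0, 0.2, 1.0]
width: 0.0595
gripper_force: 0.0
t: 8.17
eef_pos: [0.4416, -0.0471, -0.022]
ee_rot: [-3.142, 0.0, -1.608]
force: [-0.1, -0.3, -0.4]
width: 0.0268
gripper_force: 0.0
t: 8.58
eef_pos: [0.4416, -0.0471, -0.022]
ee_rot: [3.141, -0.0, -1.608]
force: [-0.9, 0.0, 0.7]
width: 0.0219
gripper_force: 55.0
```

The handle is gripped: 22 mm wide at 55 N, so skewer underside = reported z + 0.022. Next I lift to 68 mm, move to the front of the rack and turn -5°.

```bash
python3 -m crank '[{"dx":0,"dy":0,"dz":0.008,"twist":0,"grip":-1},{"dx":0,"dy":0,"dz":0.02,"twist":0,"grip":-1},{"dx":0,"dy":0,"dz":0.035,"twist":0,"grip":-1},{"dx":0,"dy":0,"dz":0.05,"twist":0,"grip":-1},{"dx":0,"dy":0,"dz":0.068,"twist":0,"grip":-1}]' 55
python3 -m crank '[{"dx":0.015,"dy":0,"dz":0,"twist":-1,"grip":-1},{"dx":0.04,"dy":0,"dz":0,"twist":-2,"grip":-1},{"dx":0.065,"dy":0,"dz":0,"twist":-3,"grip":-1},{"dx":0.09,"dy":0,"dz":0,"twist":-4,"grip":-1},{"dx":0.11,"dy":0.01,"dz":0,"twist":-5,"grip":-1}]'
python3 -m crank '[{"dx":0.015,"dy":0.01,"dz":0,"twist":0,"grip":-1},{"dx":0.025,"dy":0.025,"dz":0,"twist":0,"grip":-1},{"dx":0.027,"dy":0.04,"dz":0,"twist":0,"grip":-1},{"dx":0.027,"dy":0.055,"dz":0,"twist":0,"grip":-1},{"dx":0.027,"dy":0.065,"dz":0,"twist":0,"grip":-1}]'
python3 - <<'E'
import cv2
from h import *
a=arm.grab_frame("side");b=arm.grab_frame("top")
o=np.zeros((600,800,3),np.uint8)
o[:300]=cv2.resize(a[80:230,200:600],(800,300));o[300:]=cv2.resize(b[80:230,150:550],(800,300))
cv2.imwrite("pics/pre.png",o[:,:,::-1])
e=np.array([.578,.028,.068]);u=np.array([.1215,.9926,0])
print(proj("side",e+u*.22+[0,0,.016]),proj("top",e+u*.22+[0,0,.016]))
E
```

```text
t: 9.0
eef_pos: [0.441, -0.0473, 0.0467]
ee_rot: [3.14, -0.0, -1.608]
force: [-1.2, -0.8, -0.9]
width: 0.0216
gripper_force: 55.0
t: 9.42
eef_pos: [0.5531, -0.0379, 0.0465]
ee_rot: [-3.141, -0.0, -1.697]
force: [-0.0, -0.2, -1.1]
width: 0.0217
gripper_force: 55.0
t: 9.83
eef_pos: [0.5778, 0.0296, 0.046]
ee_rot: [3.141, -0.0, -1.695]
force: [-0.3, 0.2, -0.8]
width: 0.0217
gripper_force: 55.0
[344.0558 153.0884] [237.9267 144.7569]
```

View pics/pre.png

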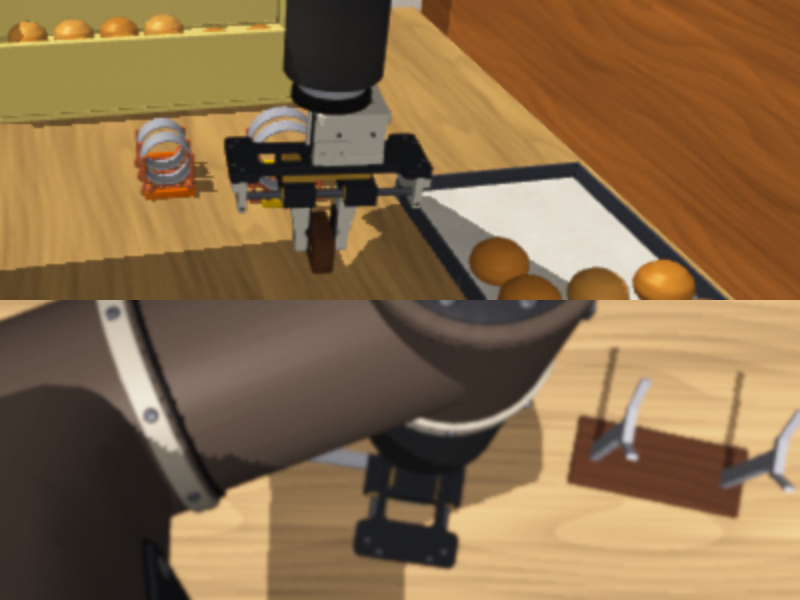

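The handle is between the fingers at about (361,215) in side, and the bar shows at about (320,157) in top. I'll check these against the prediction.

Run:
```python
from h import *
e=np.array([.578,.0296,.068]);u=np.array([.124,.9923,0])
print("handle end bottom/top",proj("side",e-u*.03),proj("side",e-u*.03+[0,0,.04]))
for s in(.03,.06,.09): print("bar",proj("top",e+u*s+[0,0,.006]))
print("seen",(361,215.5),"bar line", (306,157.0),(332,158))
```

```text
handle end bottom/top [360.2813 216.7074] [361.6834 200.1332]
bar [340.7576 161.1203]
bar [324.4964 158.6846]
bar [308.2741 156.2548]
seen (361, 215.5) bar line (306, 157.0) (332, 158)
```

The prediction matches to about 2 px, height included. Now threading 150 mm along the axis.

```bash
python3 -m crank '[{"dx":0.001,"dy":0.01,"dz":0,"twist":0,"grip":-1},{"dx":0.003,"dy":0.025,"dz":0,"twist":0,"grip":-1},{"dx":0.005,"dy":0.04,"dz":0,"twist":0,"grip":-1},{"dx":0.007,"dy":0.055,"dz":0,"twist":0,"grip":-1},{"dx":0.009,"dy":0.07,"dz":0,"twist":0,"grip":-1}]' 55
python3 -m crank '[{"dx":0.002,"dy":0.017,"dz":0,"twist":0,"grip":-1},{"dx":0.004,"dy":0.034,"dz":0,"twist":0,"grip":-1},{"dx":0.006,"dy":0.051,"dz":0,"twist":0,"grip":-1},{"dx":0.008,"dy":0.067,"dz":0,"twist":0,"grip":-1},{"dx":0.01,"dy":0.079,"dz":0,"twist":0,"grip":-1}]'
python3 -m crank '[{"dx":0,"dy":0,"dz":0.006,"twist":0,"grip":-1},{"dx":0,"dy":0,"dz":0.012,"twist":0,"grip":-1},{"dx":0,"dy":0,"dz":0.018,"twist":0,"grip":-1},{"dx":0,"dy":0,"dz":0.023,"twist":0,"grip":-1},{"dx":0,"dy":0,"dz":0.027,"twist":0,"grip":-1}]'
```

```text
t: 10.35
eef_pos: [0.5879, 0.0997, 0.0461]
ee_rot: [-3.141, 0.0, -1.695]
force: [0.1, -0.4, -1.7]
width: 0.0215
gripper_force: 55.0
t: 10.77
eef_pos: [0.5978, 0.1792, 0.0459]
ee_rot: [-3.142, 0.0, -1.695]
force: [0.6, -0.0, -1.4]
width: 0.0218
gripper_force: 55.0
t: 11.18
eef_pos: [0.5977, 0.1763, 0.0739]
ee_rot: [-3.141, 0.0, -1.696]
force: [0.4, -0.4, -3.0]
width: 0.0213
gripper_force: 55.0
```

```bash
python3 -m crank '[{"dx":0,"dy":0,"dz":0.006,"twist":0,"grip":-1},{"dx":0,"dy":0,"dz":0.012,"twist":0,"grip":-1},{"dx":0,"dy":0,"dz":0.018,"twist":0,"grip":-1},{"dx":0,"dy":0,"dz":0.024,"twist":0,"grip":-1},{"dx":0,"dy":0,"dz":0.03,"twist":0,"grip":-1}]'
python3 -m crank '[{"dx":0,"dy":0,"dz":0.01,"twist":0,"grip":-1},{"dx":0,"dy":0,"dz":0.022,"twist":0,"grip":-1},{"dx":0,"dy":0,"dz":0.034,"twist":0,"grip":-1},{"dx":0,"dy":0,"dz":0.046,"twist":0,"grip":-1},{"dx":0,"dy":0,"dz":0.06,"twist":0,"grip":-1}]'
python3 -m crank '[{"dx":0,"dy":0,"dz":0.014,"twist":0,"grip":-1},{"dx":0,"dy":0,"dz":0.028,"twist":0,"grip":-1},{"dx":0,"dy":0,"dz":0.042,"twist":0,"grip":-1},{"dx":0,"dy":0,"dz":0.055,"twist":0,"grip":-1},{"dx":0,"dy":0,"dz":0.064,"twist":0,"grip":-1}]'
python3 - <<'E'
import cv2
from h import *
a=arm.grab_frame("side");b=arm.grab_frame("top")
cv2.imwrite("pics/up_s.png",a[:,:,::-1]);cv2.imwrite("pics/up_t.png",b[:,:,::-1])
# is the rack empty? bright grey pixels at rest positions of rings vs. before, side view
a0=cv2.imread("pics/side0.png")[:,:,::-1]
def g(im,x0,x1,y0,y1):
    r=im[y0:y1,x0:x1].astype(int);return int(((r.max(2)-r.min(2)<22)&(r.min(2)>80)).sum())
for box in[(322,362,130,185),(265,300,135,180),(322,362,60,130)]: print(box,g(a0,*box),g(a,*box))
s=arm.get_state();e=s["eef_pos"]+[0,0,.022];u=np.array([.124,.9923,0]);print(e,s["force"],s["moment"])
for d in(.1,.14): print("ring centre",proj("side",e+u*d-[0,0,.036]),proj("side",e+u*d-[0,0,.081]))
E
```

```text
t: 11.6
eef_pos: [0.5976, 0.1768, 0.1036]
ee_rot: [-3.142, 0.0, -1.696]
force: [-0.3, 1.3, -1.8]
width: 0.0214
gripper_force: 55.0
t: 12.02
eef_pos: [0.5973, 0.1768, 0.1639]
ee_rot: [3.141, -0.0, -1.695]
force: [-0.2, -0.2, -1.9]
width: 0.0214
gripper_force: 55.0
t: 12.43
eef_pos: [0.598, 0.177, 0.2291]
ee_rot: [-3.14, 0.001, -1.695]
force: [0.1, -0.6, -1.9]
width: 0.0214
gripper_force: 55.0
(322, 362, 130, 185) 460 0
(265, 300, 135, 180) 357 387
(322, 362, 60, 130) 79 666
[0.5985 0.1773 0.2512] [-0.0869 -0.1166 -2.2338] [-0.0985 -0.0825 -0.0059]
ring centre [346.122   97.2721] [345.1296 115.1852]
ring centre [343.8491  91.3092] [342.9329 108.831 ]
```

The weight reads 2.2 N and the large rack is empty in the side view, with the grey ring pixels now above it. Next is a gentle carry over the stand: about -0.511 in y, -0.019 in x, twist -3°.

```bash
python3 -m crank '[{"dx":0,"dy":-0.003,"dz":0,"twist":0,"grip":-1},{"dx":0,"dy":-0.009,"dz":0,"twist":0,"grip":-1},{"dx":0,"dy":-0.018,"dz":0,"twist":0,"grip":-1},{"dx":0,"dy":-0.03,"dz":0,"twist":0,"grip":-1},{"dx":0,"dy":-0.045,"dz":0,"twist":0,"grip":-1}]' 55
python3 -m crank '[{"dx":-0.001,"dy":-0.018,"dz":0,"twist":-0.2,"grip":-1},{"dx":-0.002,"dy":-0.036,"dz":0,"twist":-0.4,"grip":-1},{"dx":-0.003,"dy":-0.054,"dz":0,"twist":-0.6,"grip":-1},{"dx":-0.004,"dy":-0.072,"dz":0,"twist":-0.8,"grip":-1},{"dx":-0.005,"dy":-0.09,"dz":0,"twist":-1,"grip":-1}]'
python3 -m crank '[{"dx":-0.001,"dy":-0.018,"dz":0,"twist":-0.2,"grip":-1},{"dx":-0.002,"dy":-0.036,"dz":0,"twist":-0.4,"grip":-1},{"dx":-0.003,"dy":-0.054,"dz":0,"twist":-0.6,"grip":-1},{"dx":-0.004,"dy":-0.072,"dz":0,"twist":-0.8,"grip":-1},{"dx":-0.005,"dy":-0.09,"dz":0,"twist":-1,"grip":-1}]'
python3 -m crank '[{"dx":-0.001,"dy":-0.018,"dz":0,"twist":-0.2,"grip":-1},{"dx":-0.002,"dy":-0.036,"dz":0,"twist":-0.4,"grip":-1},{"dx":-0.003,"dy":-0.054,"dz":0,"twist":-0.6,"grip":-1},{"dx":-0.004,"dy":-0.072,"dz":0,"twist":-0.8,"grip":-1},{"dx":-0.005,"dy":-0.09,"dz":0,"twist":-1,"grip":-1}]'
python3 -m crank '[{"dx":-0.001,"dy":-0.018,"dz":0,"twist":0,"grip":-1},{"dx":-0.002,"dy":-0.036,"dz":0,"twist":0,"grip":-1},{"dx":-0.003,"dy":-0.054,"dz":0,"twist":0,"grip":-1},{"dx":-0.004,"dy":-0.072,"dz":0,"twist":0,"grip":-1},{"dx":-0.005,"dy":-0.09,"dz":0,"twist":0,"grip":-1}]'
python3 -m crank '[{"dx":0,"dy":-0.017,"dz":0,"twist":0,"grip":-1},{"dx":0,"dy":-0.032,"dz":0,"twist":0,"grip":-1},{"dx":0,"dy":-0.045,"dz":0,"twist":0,"grip":-1},{"dx":0,"dy":-0.056,"dz":0,"twist":0,"grip":-1},{"dx":0,"dy":-0.065,"dz":0,"twist":0,"grip":-1}]'
python3 -m crank '[{"dx":0,"dy":-0.009,"dz":0,"twist":0,"grip":-1},{"dx":0,"dy":-0.018,"dz":0,"twist":0,"grip":-1},{"dx":0,"dy":-0.026,"dz":0,"twist":0,"grip":-1},{"dx":0,"dy":-0.033,"dz":0,"twist":0,"grip":-1},{"dx":0,"dy":-0.038,"dz":0,"twist":0,"grip":-1}]'
python3 - <<'E'
import cv2
from h import *
a=arm.grab_frame("side");b=arm.grab_frame("top")
cv2.imwrite("pics/ov_s.png",a[:,:,::-1]);cv2.imwrite("pics/ov_t.png",b[:,:,::-1])
def mask(im,b0):
    r=im.astype(int);f=b0.astype(int);return (((r.max(2)-r.min(2)<25)&(r.min(2)>70)&(abs(r-f).sum(2)>60))*255).astype(np.uint8)
a0=cv2.imread("pics/side0.png")[:,:,::-1]
s=arm.get_state();e=s["eef_pos"]+[0,0,.022];yaw=s["ee_rot"][2]+np.pi;u=np.array([np.cos(yaw),np.sin(yaw),0]);print(e,np.degrees(yaw),s["force"],s["q"])
print("stand rel",np.linalg.norm(e[:2]-[.5995,-.2163]))
print("tip",proj("side",e+u*.22+[0,0,.016]),"rings",[proj("side",e+u*d-[0,0,z]).round(0).tolist() for d in(.1,.14) for z in(.036,.081,-.009)])
m=mask(a,a0);n,l,st,c=cv2.connectedComponentsWithStats(m)
for i in range(1,n):
    if st[i,4]>40: print(st[i],c[i].round())
E
```

```text
t: 12.95
eef_pos: [0.5973, 0.1307, 0.2263]
ee_rot: [3.141, -0.001, -1.695]
force: [-1.1, -0.5, -2.7]
width: 0.0215
gripper_force: 55.0
t: 13.37
eef_pos: [0.5922, 0.0396, 0.2269]
ee_rot: [3.141, -0.0, -1.714]
force: [1.1, -0.1, -2.6]
width: 0.0215
gripper_force: 55.0
t: 13.78
eef_pos: [0.587, -0.0504, 0.2269]
ee_rot: [3.141, -0.0, -1.731]
force: [0.5, 0.9, -2.2]
width: 0.0214
gripper_force: 55.0
t: 14.2
eef_pos: [0.5818, -0.1403, 0.2269]
ee_rot: [3.142, -0.0, -1.749]
force: [-0.1, -0.1, -1.3]
width: 0.0217
gripper_force: 55.0
t: 14.62
eef_pos: [0.5766, -0.2303, 0.2269]
ee_rot: [3.141, -0.0, -1.749]
force: [0.6, -0.2, -2.8]
width: 0.0216
gripper_force: 55.0
t: 15.03
eef_pos: [0.5773, -0.2945, 0.2268]
ee_rot: [3.141, -0.0, -1.749]
force: [0.7, -0.3, -2.7]
width: 0.0216
gripper_force: 55.0
t: 15.45
eef_pos: [0.5777, -0.3317, 0.2269]
ee_rot: [3.141, -0.0, -1.748]
force: [-0.1, -0.5, -1.9]
width: 0.0219
gripper_force: 55.0
[ 0.5776 -0.3317  0.2488] 79.82778925743803 [ 0.1121  0.3633 -2.7174] [-0.2291  0.3252  0.0466  0.0001 -1.2925  0.0516]
stand rel 0.1174459494653405
tip [414.0534 154.3753] rings [[426.0, 224.0], [422.0, 248.0], [431.0, 198.0], [420.0, 209.0], [416.0, 232.0], [425.0, 184.0]]
[   0    0   17  134 1898] [ 7. 62.]
[ 120    0  137   98 8428] [187.  42.]
[  257     0   163    84 10607] [342.  33.]
[453  96  62  16 451] [483. 105.]
[ 459  108   82   65 3379] [498. 146.]
[449 119  11  35 153] [454. 137.]
[269 139  20  12  93] [277. 143.]
[270 146  21  12 102] [279. 150.]
[410 161   9   8  52] [414. 164.]
[ 381  172   69   81 2139] [416. 219.]
[522 181  45  31 540] [546. 193.]
[459 185  27  13 202] [470. 192.]
[ 461  200   76   65 1145] [494. 223.]
[530 247  23  14 112] [540. 256.]
[ 204  249   36   40 1009] [221. 266.]
[467 258  15  12  53] [473. 265.]
[415 284  36  19 174] [434. 295.]
[  0 303  10  12  73] [  4. 308.]
[ 567  309   73   91 4069] [612. 351.]
```

The rings blob at (416,219) roughly matches the prediction, but the tip seems lower than predicted, at row 161–168 against 154. That suggests some droop, so I'll look closely.

Run:
```python
import cv2,numpy as np
a=cv2.imread("pics/ov_s.png")
cv2.imwrite("pics/z5.png",cv2.resize(a[140:290,360:560],(800,600),interpolation=cv2.INTER_CUBIC))
```

```text
(no output)
```

View pics/z5.png

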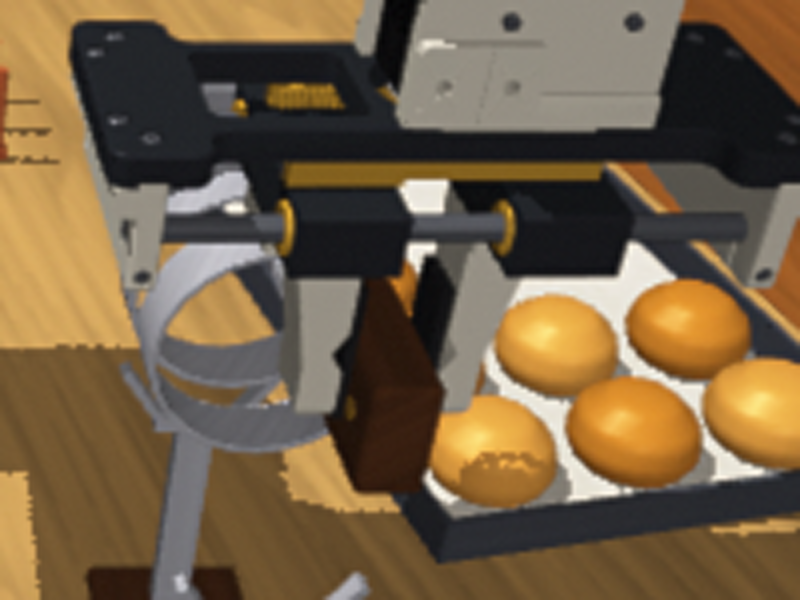

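Both rings hang on the bar, which is gripped by the handle, with slight droop at most. Grey tip seen at (414,165); handle end bottom at about (457,262); near ring bottom at about (424,252). I'll estimate the droop.

Run:
```python
from h import *
e=np.array([.5776,-.3317,.2488]);y=np.radians(79.83)
u0=np.array([np.cos(y),np.sin(y),0]);k=np.array([0,0,1.])
g=e+k*.03
for deg in(0,3,5,7,10):
    t=np.radians(deg);u=np.cos(t)*u0-np.sin(t)*k;w=np.cos(t)*k+np.sin(t)*u0
    f=lambda x,z:g+u*x+w*(z-.03)
    print(deg,"end bottom",proj("side",f(-.03,0)).round(1),"end top",proj("side",f(-.03,.04)).round(1),"tip top/bot",proj("side",f(.22,.016)).round(1),proj("side",f(.22,0)).round(1),
     "tip z",f(.22,0)[2].round(3))
print("seen end bottom (457,262) end top (461.8,237.6) tip rows 161-169 col 414")
```

```text
0 end bottom [455.9 264.2] end top [462.2 237.3] tip top/bot [414.1 154.4] [412.8 163.1] tip z 0.249
3 end bottom [456.5 264. ] end top [462.3 235.9] tip top/bot [413.3 161. ] [412.1 169.8] tip z 0.237
5 end bottom [456.9 263.8] end top [462.3 235. ] tip top/bot [412.8 165.4] [411.7 174.3] tip z 0.23
7 end bottom [457.3 263.6] end top [462.4 234.1] tip top/bot [412.3 169.8] [411.3 178.8] tip z 0.222
10 end bottom [457.9 263.2] end top [462.4 232.6] tip top/bot [411.8 176.5] [410.9 185.6] tip z 0.211
seen end bottom (457,262) end top (461.8,237.6) tip rows 161-169 col 414
```

Droop is about 3°, which is fine. Lowering: quickly to h≈0.145, then slowly to 0.117, with force checks.

```bash
python3 -m crank '[{"dx":0,"dy":0,"dz":-0.005,"twist":0,"grip":-1},{"dx":0,"dy":0,"dz":-0.015,"twist":0,"grip":-1},{"dx":0,"dy":0,"dz":-0.028,"twist":0,"grip":-1},{"dx":0,"dy":0,"dz":-0.042,"twist":0,"grip":-1},{"dx":0,"dy":0,"dz":-0.056,"twist":0,"grip":-1}]' 55
python3 -m crank '[{"dx":0,"dy":0,"dz":-0.012,"twist":0,"grip":-1},{"dx":0,"dy":0,"dz":-0.024,"twist":0,"grip":-1},{"dx":0,"dy":0,"dz":-0.034,"twist":0,"grip":-1},{"dx":0,"dy":0,"dz":-0.042,"twist":0,"grip":-1},{"dx":0,"dy":0,"dz":-0.048,"twist":0,"grip":-1}]'
python3 -m crank '[{"dx":0,"dy":0,"dz":-0.003,"twist":0,"grip":-1},{"dx":0,"dy":0,"dz":-0.006,"twist":0,"grip":-1},{"dx":0,"dy":0,"dz":-0.009,"twist":0,"grip":-1},{"dx":0,"dy":0,"dz":-0.012,"twist":0,"grip":-1},{"dx":0,"dy":0,"dz":-0.014,"twist":0,"grip":-1}]'
python3 -m crank '[{"dx":0,"dy":0,"dz":-0.002,"twist":0,"grip":-1},{"dx":0,"dy":0,"dz":-0.004,"twist":0,"grip":-1},{"dx":0,"dy":0,"dz":-0.006,"twist":0,"grip":-1},{"dx":0,"dy":0,"dz":-0.008,"twist":0,"grip":-1},{"dx":0,"dy":0,"dz":-0.009,"twist":0,"grip":-1}]'
```

```text
t: 15.97
eef_pos: [0.5774, -0.3304, 0.1696]
ee_rot: [3.141, 0.0, -1.747]
force: [0.0, 0.2, -2.1]
width: 0.0215
gripper_force: 55.0
t: 16.38
eef_pos: [0.5774, -0.3309, 0.1218]
ee_rot: [3.141, 0.0, -1.748]
force: [-0.4, 0.1, -2.3]
width: 0.0215
gripper_force: 55.0
t: 16.8
eef_pos: [0.5777, -0.3311, 0.109]
ee_rot: [-3.141, 0.0, -1.748]
force: [-0.6, 0.3, -1.9]
width: 0.0215
gripper_force: 55.0
t: 17.22
eef_pos: [0.5775, -0.3311, 0.0997]
ee_rot: [3.141, 0.0, -1.748]
force: [0.2, -0.2, -3.0]
width: 0.0217
gripper_force: 55.0
```

```bash
python3 -m crank '[{"dx":0,"dy":0,"dz":-0.001,"twist":0,"grip":-1},{"dx":0,"dy":0,"dz":-0.002,"twist":0,"grip":-1},{"dx":0,"dy":0,"dz":-0.003,"twist":0,"grip":-1},{"dx":0,"dy":0,"dz":-0.004,"twist":0,"grip":-1},{"dx":0,"dy":0,"dz":-0.004,"twist":0,"grip":-1}]'
python3 -m crank '[{"dx":0,"dy":0,"dz":-0.001,"twist":0,"grip":-1},{"dx":0,"dy":0,"dz":-0.002,"twist":0,"grip":-1},{"dx":0,"dy":0,"dz":-0.002,"twist":0,"grip":-1},{"dx":0,"dy":0,"dz":-0.002,"twist":0,"grip":-1},{"dx":0,"dy":0,"dz":-0.002,"twist":0,"grip":-1}]'
python3 -c "
from station import arm
for i in range(3):
  arm.grab_frame('side');s=arm.get_state();print(s['force'],s['moment'],s['eef_pos'])"
```

```text
t: 17.63
eef_pos: [0.5775, -0.331, 0.0957]
ee_rot: [3.141, 0.0, -1.748]
force: [0.3, 0.0, -2.8]
width: 0.0214
gripper_force: 55.0
t: 18.05
eef_pos: [0.5777, -0.3311, 0.094]
ee_rot: [-3.142, -0.0, -1.748]
force: [-0.3, 0.6, -2.1]
width: 0.0217
gripper_force: 55.0
[-0.42779183 -0.12802846 -2.72375037] [-0.12215692 -0.02945185 -0.01501565] [ 0.57766605 -0.3310977   0.09400513]
[-0.33281657 -0.85875693 -2.33683811] [-0.09867035 -0.04082823  0.05693915] [ 0.57768301 -0.3311012   0.09404117]
[ 0.22733246  0.02093077 -3.22130275] [-0.10311004 -0.08478173 -0.04209052] [ 0.57768671 -0.33109558  0.09402031]
```

```bash
python3 -m crank '[{"dx":0,"dy":0,"dz":-0.001,"twist":0,"grip":-1},{"dx":0,"dy":0,"dz":-0.001,"twist":0,"grip":-1},{"dx":0,"dy":0,"dz":-0.002,"twist":0,"grip":-1},{"dx":0,"dy":0,"dz":-0.002,"twist":0,"grip":-1},{"dx":0,"dy":0,"dz":-0.002,"twist":0,"grip":-1}]'
python3 -c "
from station import arm
for i in range(3):
  arm.grab_frame('side');s=arm.get_state();print(s['force'],s['moment'],s['eef_pos'])"
```

```text
t: 18.62
eef_pos: [0.5779, -0.3313, 0.0929]
ee_rot: [-3.141, -0.0, -1.747]
force: [-2.1, -0.2, 4.2]
width: 0.0217
gripper_force: 55.0
[-1.97481731  0.75001939  4.70529823] [0.46179535 0.571954   0.06449625] [ 0.57789945 -0.33127812  0.0928713 ]
[-1.93252868  0.38811963  5.94454721] [0.56844022 0.64127198 0.09961568] [ 0.57793029 -0.33127226  0.09283579]
[-2.07386366  1.8067052   5.06425892] [0.57665272 0.61829485 0.09508063] [ 0.57788214 -0.3313272   0.09284783]
```

Contact at h≈0.115, the fork floor height, with a slight sideways push of -2 N. I'll ease 2 mm toward -x and recheck before releasing.

```bash
python3 -m crank '[{"dx":-0.001,"dy":0,"dz":0,"twist":0,"grip":-1},{"dx":-0.002,"dy":0,"dz":0,"twist":0,"grip":-1},{"dx":-0.002,"dy":0,"dz":0,"twist":0,"grip":-1},{"dx":-0.002,"dy":0,"dz":0,"twist":0,"grip":-1},{"dx":-0.002,"dy":0,"dz":0,"twist":0,"grip":-1}]'
python3 - <<'E'
import cv2
from h import *
F=[]
for i in range(4):
    a=arm.grab_frame('side');s=arm.get_state();F.append(np.r_[s['force'],s['moment']])
print(np.mean(F,0),s['eef_pos'])
b=arm.grab_frame('top');cv2.imwrite("pics/dn_s.png",a[:,:,::-1]);cv2.imwrite("pics/dn_t.png",b[:,:,::-1])
E
```

```text
t: 19.18
eef_pos: [0.5772, -0.3313, 0.0928]
ee_rot: [-3.139, -0.0, -1.748]
force: [4.7, 0.8, 6.1]
width: 0.0218
gripper_force: 55.0
[ 4.6937  0.7773  5.47    0.6686 -1.8728 -0.2123] [ 0.5772 -0.3313  0.0928]
```

That is stiction, as the sideways force reversed. I'll back off half of it plus 1 mm of preload, then release.

```bash
python3 -m crank '[{"dx":0.001,"dy":0,"dz":0.001,"twist":0,"grip":-1},{"dx":0.001,"dy":0,"dz":0.001,"twist":0,"grip":-1},{"dx":0.001,"dy":0,"dz":0.001,"twist":0,"grip":-1},{"dx":0.001,"dy":0,"dz":0.001,"twist":0,"grip":-1},{"dx":0.001,"dy":0,"dz":0.001,"twist":0,"grip":-1}]' 15
python3 -m crank '[{"dx":0,"dy":0,"dz":0,"twist":0,"grip":-1},{"dx":0,"dy":0,"dz":0,"twist":0,"grip":-1},{"dx":0,"dy":0,"dz":0,"twist":0,"grip":-1},{"dx":0,"dy":0,"dz":0,"twist":0,"grip":-1},{"dx":0,"dy":0,"dz":0,"twist":0,"grip":-1}]' 5
```

```text
t: 19.85
eef_pos: [0.5765, -0.3312, 0.0928]
ee_rot: [3.141, -0.0, -1.748]
force: [1.5, 0.1, 2.3]
width: 0.0218
gripper_force: 15.0
t: 20.27
eef_pos: [0.5764, -0.3311, 0.0929]
ee_rot: [3.141, 0.0, -1.748]
force: [1.9, -0.1, 2.2]
width: 0.0218
gripper_force: 5.0
```

```bash
python3 -m crank '[{"dx":0,"dy":0,"dz":0,"twist":0,"grip":-0.3},{"dx":0,"dy":0,"dz":0,"twist":0,"grip":-0.1},{"dx":0,"dy":0,"dz":0,"twist":0,"grip":0.2},{"dx":0,"dy":0,"dz":0,"twist":0,"grip":0.5},{"dx":0,"dy":0,"dz":0,"twist":0,"grip":0.8}]'
python3 -m crank '[{"dx":0,"dy":0,"dz":0,"twist":0,"grip":1},{"dx":0,"dy":0,"dz":0,"twist":0,"grip":1},{"dx":0,"dy":0,"dz":0,"twist":0,"grip":1},{"dx":0,"dy":0,"dz":0,"twist":0,"grip":1},{"dx":0,"dy":0,"dz":0,"twist":0,"grip":1}]'
python3 -m crank '[{"dx":0,"dy":0,"dz":0.005,"twist":0,"grip":1},{"dx":0,"dy":0,"dz":0.015,"twist":0,"grip":1},{"dx":0,"dy":0,"dz":0.03,"twist":0,"grip":1},{"dx":0,"dy":0,"dz":0.05,"twist":0,"grip":1},{"dx":0,"dy":0,"dz":0.075,"twist":0,"grip":1}]'
python3 -m crank '[{"dx":0,"dy":0,"dz":0.03,"twist":0,"grip":1},{"dx":0,"dy":0,"dz":0.06,"twist":0,"grip":1},{"dx":0,"dy":0,"dz":0.09,"twist":0,"grip":1},{"dx":0,"dy":0,"dz":0.12,"twist":0,"grip":1},{"dx":0,"dy":0,"dz":0.15,"twist":0,"grip":1}]'
python3 - <<'E'
import cv2
from h import *
a=arm.grab_frame("side");b=arm.grab_frame("top");a2=arm.grab_frame("side")
cv2.imwrite("pics/f_s.png",a[:,:,::-1]);cv2.imwrite("pics/f_t.png",b[:,:,::-1])
print("motion",(abs(a2.astype(int)-a)[200:380,360:480].sum(2)>60).sum())
e=np.array([.5765,-.331,.115]);u=np.array([.176,.9844,0])
P=lambda x,z:proj("side",e+u*x+[0,0,z]).round(1).tolist()
print("pred handle end bot/top",P(-.03,0),P(-.03,.04),"tip",P(.22,.016),"ring near/far bottom",P(.0875,-.081),P(.1525,-.081),"centres",P(.1,-.036),P(.14,-.036))
a0=cv2.imread("pics/side0.png")[:,:,::-1].astype(int);r=a.astype(int)
d=abs(r-a0).sum(2)>60
for nm,m in [("steel",(r.max(2)-r.min(2)<25)&(r.min(2)>60)&d),("wood",(r[...,0]<110)&(r[...,0]-r[...,2]>15)&(r[...,1]<60)&d)]:
    n,l,st,c=cv2.connectedComponentsWithStats(m.astype(np.uint8))
    for i in range(1,n):
        if st[i,4]>30 and st[i,1]>150 and 350<c[i][0]<520: print(nm,st[i],c[i].round())
E
```

```text
t: 20.68
eef_pos: [0.5763, -0.331, 0.0927]
ee_rot: [3.141, 0.0, -1.748]
force: [0.2, 0.6, 0.4]
width: 0.05
gripper_force: 0.0
t: 21.1
eef_pos: [0.5766, -0.3311, 0.093]
ee_rot: [-3.142, 0.0, -1.748]
force: [-0.9, -0.5, -0.0]
width: 0.0831
gripper_force: 0.0
t: 21.52
eef_pos: [0.576, -0.3309, 0.1685]
ee_rot: [3.14, 0.0, -1.748]
force: [0.5, 0.1, -0.3]
width: 0.0876
gripper_force: 0.0
t: 21.93
eef_pos: [0.5763, -0.3311, 0.321]
ee_rot: [-3.14, -0.0, -1.748]
force: [0.5, 0.8, 0.3]
width: 0.0879
gripper_force: 0.0
motion 60
pred handle end bot/top [437.0, 340.3] [441.8, 319.4] tip [403.3, 221.6] ring near/far bottom [411.5, 316.8] [404.0, 288.9] centres [413.5, 291.3] [408.6, 274.5]
steel [400 222  31  27 270] [409. 235.]
steel [ 382  248   61   68 2078] [409. 279.]
steel [469 265  14   5  35] [475. 267.]
wood [421 288  30  52 970] [436. 312.]
```

The final picture matches the prediction: tip row 222 (expected 221.6), handle bottom row 340, ring bottoms 316, all between the forks. I'll let the rings settle and check for motion before handing in.

```bash
for i in 1 2 3 4 5 6 ; do python3 -m crank '[{"dx":0,"dy":0,"dz":0,"twist":0,"grip":1},{"dx":0,"dy":0,"dz":0,"twist":0,"grip":1},{"dx":0,"dy":0,"dz":0,"twist":0,"grip":1},{"dx":0,"dy":0,"dz":0,"twist":0,"grip":1},{"dx":0,"dy":0,"dz":0,"twist":0,"grip":1}]' >/dev/null; done
python3 - <<'E'
from h import *
f=[arm.grab_frame("side").astype(int) for _ in range(6)]
print([int((abs(x-f[0])[200:380,360:480].sum(2)>60).sum()) for x in f], arm.get_state()["t"])
E
```

```text
[0, 0, 0, 0, 0, 0] 24.8833
```

```bash
python3 -c "
from station import arm
print(arm.job_done())"
```

```text
the job is handed in; nothing more can be done
None
```

The loaded skewer rests released across both forks with the two large rings hanging still between them, and the job was handed in at about 25 s; the first grasp closed on air because the fingertips sat about 30 mm above the reported height, and `job_done()` gave no verdict.

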